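Unhook the cover of an instrument case and lay it on the mat

TASK

Open the small grey instrument case for service: take its cover by the bow handle, tip the handle end well up so that the hooks at the other end drop clear of the hood's edge, draw it level towards the front until they are out from under the hood, and lift it off. Set it down gently, without dropping it, flat on the blue cutting mat, handle up and all of it on the mat. Do not knock the solder reel, the red-handled cutters, the red screwdriver or the pencil about.

Things in the scene. Friction and masses are not known exactly. Their poses are not given: they have to be found in the camera images.
- case: Heavy, fixed grey sheet-metal instrument case, 140 wide (y) x 160 deep (x) mm, origin under its centre, x to its rear, z up. Its open top has a level rim at z = 70 mm, walls 4 mm; knob and terminals stick out 15 mm from the front (x = -80). Over the rear end (x 57 to 80) stands a fixed hood, top z = 88, whose turned-down front edge keeps the cover's hooks. Board and transformer are fixed inside.
- cover: Loose bare-metal cover, about 0.25 kg: a 3 mm sheet 140 (y) x 131 (x) mm, lying level on the case's rim. Origin: middle of the sheet's underside; x to the hooked end (the case's rear), z up on the handle side. Flanges hang 10 mm below the sheet, inside the walls with 1 to 2.5 mm play; laid flat it stands on them, origin 10 mm up. It covers x -66..83 (with tongues), y +-70 mm.
- cover_grip (a point): Centre of the cover's dark bow handle: a straight flat bar along the cover's y, 76 mm free between its posts, 8 mm thick along the cover's x, 12 high along its z, centre at (-39.5, 0, 39) mm from the cover's origin, 30 mm clear beneath it. Pinch it across the 8 mm, coming in along the cover's -z.
- cover_heel (a point): Middle of the sheet's lower rear edge, (65.5, 0, 0) mm from the cover's origin; the cover tips about this line. Two tongues reach 17.5 mm past it under the hood, ends turned up to z = 12.5 behind the hood's edge (8.5 deep, lower side 5.5 over the rim). Tip 0.38 rad or more (0.6 is easy), handle up, to drop them clear; then draw level to the case's front, 25 mm or more, before lifting.
- case_heel (a point): Point of the case's rim under cover_heel while the cover is seated, at (51, 0, 70) mm from the case's origin.
- cover_fl (a point): Corner of the cover's sheet: handle end, +y side, (-65.5, 70, 0) mm from its origin.
- cover_fr (a point): Corner of the cover's sheet: handle end, -y side, (-65.5, -70, 0) mm.
- cover_bl (a point): End of the +y hooked tongue, (83, 50, 0) mm from the cover's origin.
- cover_br (a point): End of the -y hooked tongue, (83, -50, 0) mm from the cover's origin.
- cutting_mat: Blue cutting mat fixed to the table, 323 (x) x 452 (y) mm, 2.4 mm thick, origin at the centre of its underside, axes along the world's. The case or the pot may stand on its right rear part, reel and screwdriver lie in front of that; its left part is free.
- brass_wool_pot: Black round pot of brass wool, 74 mm across, 73 mm high, fixed, origin under its centre.
- solder_reel: Bystander: blue and white reel of solder, 60 mm across, 38 mm high, on the mat; origin at its underside.
- flush_cutters: Bystander: red-handled side cutters, 128 x 52 x 12 mm, lying on the table left of the mat.
- driver_red: Bystander: red-handled screwdriver, 162 mm long, 20 mm high, lying on the mat.
- pencil: Bystander: green pencil, 112 mm long, 7 mm thick, lying on the table left of the mat.

How it is judged:
On the way, in this order (a step that is already met when the one before it is completed fails the run):
1. The cover is held and its handle end tipped up by more than 0.3 rad, its heel still within 20 mm of its seat (angle between cover's own z axis and vertical above 0.3 rad and distance between cover_heel and case_heel below 0.02 m and contact force between the fingers and cover above 0.5 N), for 0.05 s.
2. The cover is brought down to the mat in the gripper: still held when it is level within 0.2 rad and within 15 mm of resting on the mat (angle between cover's own z axis and vertical below 0.2 rad and z of cover in the frame of cutting_mat below 0.0275 m and contact force between the fingers and cover above 0.5 N), for 0.05 s.
At the end, for the whole second after the job is handed in: The cover lies at rest on the blue mat, handle up, level within 0.08 rad and not propped on anything (origin under 18 mm above the mat's underside), both handle-end corners and both tongue ends inside the mat's outline (3 mm over the edge allowed) (angle between cover's own z axis and vertical below 0.08 rad and z of cover in the frame of cutting_mat below 0.018 m and linear speed of cover below 0.02 m/s and x of cover_fl in the frame of cutting_mat between -0.1645 and 0.1645 m and y of cover_fl in the frame of cutting_mat between -0.229 and 0.229 m and x of cover_fr in the frame of cutting_mat between -0.1645 and 0.1645 m and y of cover_fr in the frame of cutting_mat between -0.229 and 0.229 m and x of cover_bl in the frame of cutting_mat between -0.1645 and 0.1645 m and y of cover_bl in the frame of cutting_mat between -0.229 and 0.229 m and x of cover_br in the frame of cutting_mat between -0.1645 and 0.1645 m and y of cover_br in the frame of cutting_mat between -0.229 and 0.229 m); the robot touches nothing.
It fails at once if The solder reel, cutters, screwdriver or pencil is moved more than 25 mm (distance of any of solder_reel, flush_cutters, driver_red, pencil from where it was at the start of the episode above 0.025 m).
It also fails if it takes over 43 s, if anything falls off the work surface, if the arm or the gripper's body presses on something with over 40 N, if the wrist force passes 120 N, or if a joint passes its speed limit or range.

ROBOT

A 6-joint arm with a two-finger parallel gripper is mounted at the origin on a cart in front of the work surface, level with it; the furniture and walls round the work are solid. World frame = base frame: x ahead of the robot, y to its left, z up, the work surface at z = 0. Lengths are in m, angles in rad, forces in N, time in s.
With the tool pointing down it reaches from about 0.275 to 0.825 m from the base axis. Payload 4.9 kg.
Tool frame: the origin (TCP) lies between the finger pads; the fingertips stand bot.nose_length ahead of it and the grasp point (between the pads) is the TCP (bot.nose_length is the distance from the TCP to the fingertips, in m); z points along the fingers, y is the line along which they close (so a half turn about z gives the same grasp; the last joint's range is limited). The gripper opens to 85 mm and grips with 20 to 120 N. Pads are 22 mm wide; open, the fingers measure 114 mm over their backs; the gripper's body (76 mm by 85 mm) begins 54 mm behind the grasp point. The pads swing forward as they close: fully open they stand 13 mm farther back than shut.
Start: joints at [-1.287, 0.326, -0.193, 1.052, 0, 1.437], TCP at [0.223, -0.503, 0.25] pointing down, gripper open.
Joint ranges: [-2.65, 2.65], [-0.97, 1.79], [-1.3, 1.35], [-1.93, 2.1], [-1.47, 1.37], [-3.14, 3.14]. Speed limits (rad/s): [2.57, 2.57, 3.14, 3.14, 3.14, 3.14].

INTERFACE

Orientations are given as a unit quaternion [x, y, z, w].
In Python, from workcell import status, vision, bot gives the robot as it stands.
- The arm moves only by the tool servo_tool, never from a script. Its argument "deltas" is a list of rows, each a list of 5 numbers: the closure, from -1 (fully open) to 1 (shut), then the shift along the world's x, y, z in units of 0.3 m (1.0 is 0.3 m), then the turn about the world's z in units of pi/4 rad (1.0 is pi/4 rad). A call has exactly 5 rows; each row is the pose to reach, as a shift and turn from the pose commanded when the call began; what a row does not reach only later rows make up. A row lasts 1/8 s, in which the tool goes at most 62.5 mm and 10.7 degrees, less where a joint would pass 70% of its speed; a pose out of reach is approached as far as the arm can. A call with a number of a shift or a turn outside -1 to 1 is refused whole. A call with a gripper value outside its range is refused whole. The fingers move at their own pace and stop on an object; "newtons" is the grip in N (left out, the last holds). Time passes only in rows, so rows that repeat a pose let the fingers close, or fill a call up. It gives the time, the measured TCP pose, the force, the opening and the grip force at its end, in the units of the state.
- status.observe(): the state, without advancing time (a new reading comes with each control period).
- vision.snapshot(name): name is "scene" or "top"; returns (picture, depth): 400x640x3 uint8, blue, green, red; 400x640 float32, m along the optical axis (not along the pixel's ray), 0 where there is no reading.
- vision.camera_model(name): a dict with "fx", "fy", "cx", "cy" (pixels), "dist" ([k1, k2, p1, p2, k3] as OpenCV has them; the pictures are not rectified), "pose" (4x4, takes a point from camera to world coordinates). Camera axes: x right, y down, z forward; pixel columns grow to the right and rows downward; lengths in m; the calibration is good to about 2 mm. A picture is of the moment at which its call begins. camera_model takes no time and is no camera call.
- bot.hand_in(): hands the job in; it is judged then, once.
The state is a dict: "time_s": time; "joint_pos": joint angles; "joint_vel": joint speeds; "joint_efforts": joint torques, N m; "ee_pos": TCP position; "tcp_rot": TCP orientation; "wrist_force": force on the tool from outside, world axes, zero at the start; "torque": the same for the moment, N m; "gripper_width": opening from 0.0 (shut) to 1.0 (fully open); "gripper_force": force on a finger pad.
Only numpy, scipy, OpenCV 4.12 (cv2) and the standard library are available. Lean on these libraries where they do the work, as an engineer would, in place of code of your own. Each camera call takes 0.05 s, during which the arm holds its last target. There are 200 camera calls.

## Working session

There is one attempt and no reset: what is moved stays moved. The work goes in short steps, Python scripts to look and compute and a tool call to move; the robot and the scene stay as the last step left them, time stands still between calls to the robot, and variables do not carry over. Pictures are saved under pics/ and viewed, at most 13 in all, crops included, and the job is handed in when it is done.

Besides the shell and the picture viewer there is one more tool, called by a JSON object that holds its "name" and its "arguments", one argument or row to a line. servo_tool: Moves the arm, as the interface text tells. Shifts and turns lie within -1 to 1; 1 stands for 0.3 m of shift or pi/4 rad of turn. Its arguments: {"type":"object","properties":{"deltas":{"type":"array","items":{"type":"array","items":{"type":"number","minimum":-1,"maximum":1}}},"newtons":{"type":"number"}},"required":["deltas"]}

```bash
mkdir -p pics; ls; cat > h.py <<'E'
import numpy as np, cv2
from workcell import status, vision, bot
def cam(n):
    m=vision.camera_model(n); K=np.array([[m['fx'],0,m['cx']],[0,m['fy'],m['cy']],[0,0,1]]); return K,np.array(m['dist'],float),np.array(m['pose'])
def ray(n,px):
    K,d,T=cam(n); u=cv2.undistortPoints(np.array(px,float).reshape(-1,1,2),K,d).reshape(-1,2)
    r=np.c_[u,np.ones(len(u))]@T[:3,:3].T; return T[:3,3],r
def plane(n,px,z):
    o,r=ray(n,px); return o+r*((z-o[2])/r[:,2])[:,None]
def cloud(n,D):
    o,r=ray(n,np.stack(np.meshgrid(np.arange(640),np.arange(400)),-1).reshape(-1,2))
    return (o+r*D.reshape(-1,1)).reshape(400,640,3)
E
python3 - <<'E'
from h import *
s=status.observe(); print(s, bot.nose_length)
for n in ('scene','top'):
    p,d=vision.snapshot(n); cv2.imwrite(f'pics/{n}0.png',p); np.save(n+'0.npy',d); print(n,cam(n)[2].round(3).tolist(), (d>0).mean())
E
```

```text
pics
{'time_s': 0.0, 'joint_pos': array([-1.28723319e+00,  3.26950504e-01, -1.93576142e-01,  1.05200576e+00,
       -3.54276597e-05,  1.43663383e+00]), 'joint_vel': array([-0.0007008 ,  0.0002696 ,  0.0012593 , -0.00196441, -0.00153508,
       -0.00023848]), 'joint_efforts': array([ 1.79729166e-03, -4.43400693e+01,  2.62440795e+01,  1.53443695e-02,
       -2.11325269e-04,  1.02404400e-05]), 'ee_pos': array([ 0.22299055, -0.50216707,  0.24950114]), 'tcp_rot': array([ 9.78266968e-01,  2.07347501e-01, -8.24469685e-05, -8.64296843e-04]), 'wrist_force': array([ 1.08175478,  0.79486515, -0.36280706]), 'torque': array([ 0.06239337, -0.00653437,  0.00062031]), 'gripper_force': 0.0, 'gripper_width': 0.999874175315569} 0.019
scene [[-0.523, -0.565, 0.638, -0.133], [-0.852, 0.332, -0.405, 0.504], [0.017, -0.756, -0.655, 0.781], [0.0, 0.0, 0.0, 1.0]] 0.996109375
top [[-0.02, -0.998, 0.052, 0.464], [-1.0, 0.021, 0.008, 0.094], [-0.009, -0.052, -0.999, 0.988], [0.0, 0.0, 0.0, 1.0]] 0.9960546875
```

View pics/scene0.png

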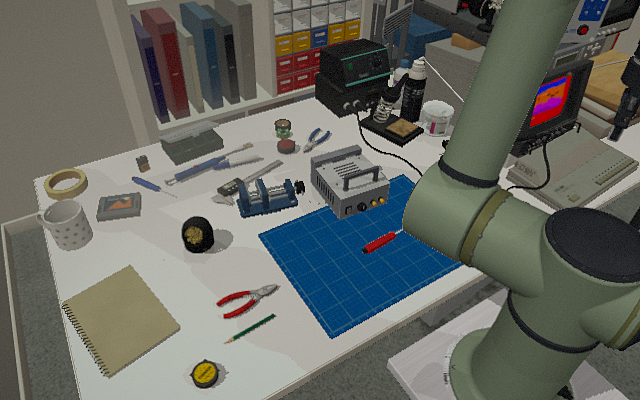

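View pics/top0.png

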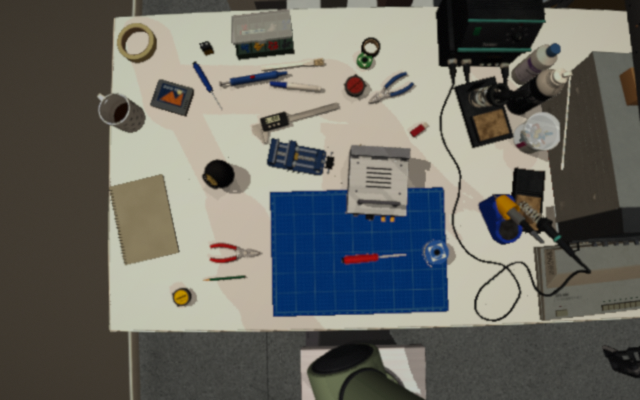

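The scene shows the case at the mat's rear right (handle at about 365,175 px). The top view shows the case at about (378,180), the mat spanning 271–448 × 189–315 with its left part free, the reel at (434,252) and the screwdriver at (375,258).

```bash
python3 - <<'E'
from h import *
im={n:cv2.imread(f'pics/{n}0.png') for n in ('scene','top')}
C={n:cloud(n,np.load(n+'0.npy')) for n in im}
# mat
hsv=cv2.cvtColor(im['top'],cv2.COLOR_BGR2HSV)
m=cv2.inRange(hsv,(100,140,60),(115,255,255)); m[:180]=0;m[330:]=0; m[:,:260]=0;m[:,455:]=0
m=cv2.morphologyEx(m,cv2.MORPH_CLOSE,np.ones((5,5)))
c=max(cv2.findContours(m,0,2)[0],key=cv2.contourArea); q=c.reshape(-1,2)
P=plane('top',q,0.0024); print('mat x',np.percentile(P[:,0],[0,2,98,100]),'y',np.percentile(P[:,1],[0,2,98,100]))
for n in C:
    p=C[n]; reg=(p[...,0]>.42)&(p[...,0]<.75)&(p[...,1]>-.2)&(p[...,1]<.15)
    for lo,hi in ((.104,.135),(.082,.104),(.064,.082)):
        k=reg&(p[...,2]>lo)&(p[...,2]<hi); a=p[k]
        print(n,lo,hi,len(a)); 
        if len(a)>20:
            print(' z med',np.median(a[:,2]),'mean',a.mean(0).round(4)); r=cv2.minAreaRect(a[:,:2].astype(np.float32)*1000); print(' ',r, cv2.boxPoints(r).round(0).tolist())
x=cv2.resize(im['top'][135:230,330:425],None,fx=6,fy=6,interpolation=cv2.INTER_CUBIC)
y=cv2.resize(im['scene'][135:230,300:400],None,fx=6,fy=6,interpolation=cv2.INTER_CUBIC)
cv2.imwrite('pics/t1.png',x);cv2.imwrite('pics/s1.png',y)
E
```

```text
mat x [0.23916909 0.23994956 0.55584569 0.55681029] y [-0.2240698  -0.22232686  0.22441282  0.22512689]
scene 0.104 0.135 179
 z med 0.11186622144005454 mean [ 0.5138 -0.0309  0.1112]
  ((515.1044311523438, -33.375980377197266), (96.49700164794922, 11.568635940551758), 85.25482940673828) [[505.0, -81.0], [517.0, -82.0], [525.0, 14.0], [513.0, 15.0]]
scene 0.082 0.104 428
 z med 0.08646006693412822 mean [ 0.614  -0.039   0.0875]
  ((580.9351806640625, -39.241180419921875), (143.49575805664062, 142.67156982421875), 85.52542114257812) [[504.0, -105.0], [646.0, -116.0], [658.0, 27.0], [515.0, 38.0]]
scene 0.064 0.082 1952
 z med 0.07220541820369875 mean [ 0.5572 -0.0292  0.0723]
  ((565.8382568359375, -36.46012878417969), (143.2740020751953, 159.53030395507812), 84.74748229980469) [[480.0, -100.0], [639.0, -115.0], [652.0, 28.0], [493.0, 42.0]]
top 0.104 0.135 152
 z med 0.11425216073081695 mean [ 0.5153 -0.0355  0.114 ]
  ((515.5262451171875, -36.01636505126953), (92.03114318847656, 7.990948677062988), 85.52289581298828) [[508.0, -82.0], [516.0, -82.0], [523.0, 10.0], [515.0, 10.0]]
top 0.082 0.104 590
 z med 0.08699522110076896 mean [ 0.6368 -0.0457  0.087 ]
  ((580.9632568359375, -41.82464599609375), (138.8852081298828, 138.86373901367188), 85.66648864746094) [[506.0, -106.0], [645.0, -116.0], [655.0, 22.0], [517.0, 33.0]]
top 0.064 0.082 3138
 z med 0.07263072787395969 mean [ 0.5593 -0.0401  0.0727]
  ((567.1172485351562, -40.342559814453125), (141.36537170410156, 155.88002014160156), 85.12606811523438) [[483.0, -104.0], [639.0, -117.0], [651.0, 23.0], [495.0, 37.0]]
```

View pics/t1.png

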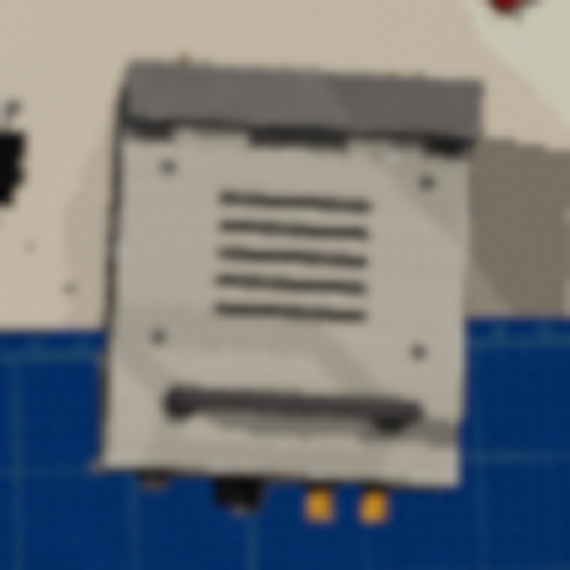

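View pics/s1.png

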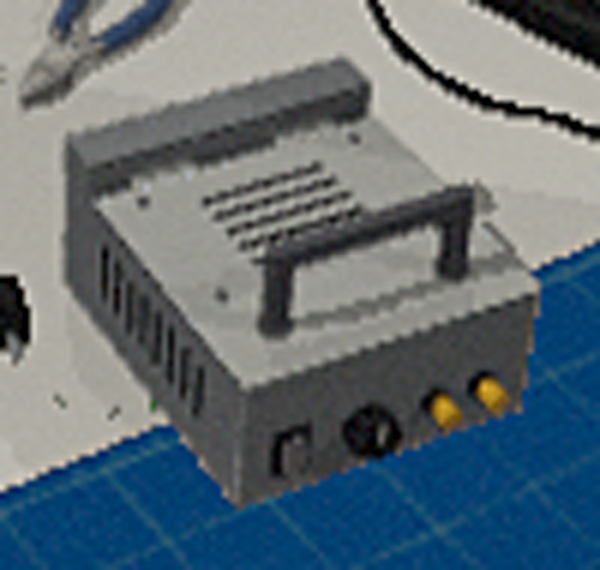

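The crops show the handle bar clearly (top crop 165–420, 400). Handle centre from two views is about (0.515, -0.036), with its top at z 0.114. The sheet top is at 0.073 and the case yaw about -0.08 rad. Now approaching.

{"name": "servo_tool", "arguments": {
  "deltas": [
    [-1,0.1,0.2,0,0.2],
    [-1,0.2,0.4,0,0.4],
    [-1,0.3,0.6,0,0.6],
    [-1,0.4,0.8,0,0.8],
    [-1,0.5,1,0,1]
  ],
  "newtons": 20
}}

```text
time_s: 0.72
ee_pos: [0.3634, -0.2213, 0.2502]
tcp_rot: [0.823, 0.568, 0.0, 0.0]
wrist_force: [0.8, -0.3, 0.0]
gripper_width: 0.998
gripper_force: 0.0
```

{"name": "servo_tool", "arguments": {
  "deltas": [
    [-1,0.15,0.15,0,0.2],
    [-1,0.3,0.3,0,0.366],
    [-1,0.473,0.553,0,0.366],
    [-1,0.473,0.553,0,0.366],
    [-1,0.473,0.553,-0.2,0.366]
  ]
}}

```text
time_s: 1.35
ee_pos: [0.5098, -0.0561, 0.1929]
tcp_rot: [0.733, 0.68, 0.003, 0.004]
wrist_force: [0.1, -1.2, -1.2]
gripper_width: 1.001
gripper_force: 0.0
```

```bash
python3 - <<'E'
from h import *
from scipy.spatial.transform import Rotation as R
s=status.observe(); print(s['time_s'],s['ee_pos'],R.from_quat(s['tcp_rot']).as_matrix()[:,1],s['wrist_force'],s['joint_pos'])
im=cv2.imread('pics/top0.png'); h=cv2.cvtColor(im,cv2.COLOR_BGR2HSV)
m=(cv2.inRange(h,(0,130,60),(8,255,255))|cv2.inRange(h,(172,130,60),(180,255,255)))
m[:235]=0;m[290:]=0;m[:,:330]=0;m[:,460:]=0
ys,xs=np.nonzero(m);P=plane('top',np.c_[xs,ys],.01);print('driver handle',P.min(0),P.max(0))
E
```

```text
1.35 [ 0.50978128 -0.05605318  0.19294597] [ 0.99707732 -0.07575146  0.00992606] [ 0.07918214 -1.24174034 -1.2296619 ] [-2.53741010e-01  2.98935650e-01 -3.87839055e-01  8.74006006e-01
  3.88145375e-04  1.39289200e+00]
driver handle [ 0.36917146 -0.04254804  0.01      ] [0.39081041 0.04136679 0.01      ]
```

{"name": "servo_tool", "arguments": {
  "deltas": [
    [-1,0,0,0,0],
    [-1,0,0,0,0],
    [-1,0,0,-0.1,0],
    [-1,0,0,-0.2,0],
    [-1,0,0,-0.27,0]
  ]
}}

```text
time_s: 1.98
ee_pos: [0.5062, -0.0583, 0.1106]
tcp_rot: [0.735, 0.678, 0.001, 0.001]
wrist_force: [-0.1, 0.6, 0.6]
gripper_width: 0.999
gripper_force: 0.0
```

{"name": "servo_tool", "arguments": {
  "deltas": [
    [-1,0,0,0,0],
    [0,0,0,0,0],
    [0.4,0,0,0,0],
    [0.4,0,0,0,0],
    [0.4,0,0,0,0]
  ]
}}

```text
time_s: 2.6
ee_pos: [0.5052, -0.0573, 0.1097]
tcp_rot: [0.735, 0.678, 0.0, 0.0]
wrist_force: [-0.4, 0.1, 0.2]
gripper_width: 0.297
gripper_force: 0.2
```

```bash
python3 - <<'E'
from h import *
s=status.observe(); print(s['time_s'],s['ee_pos'],s['wrist_force'],s['gripper_width'],s['gripper_force'])
out=[]
for n,(a,b,c,d) in dict(scene=(110,240,290,420),top=(120,230,320,450)).items():
    p,dd=vision.snapshot(n); out.append(cv2.resize(p[a:b,c:d],(400,400),interpolation=cv2.INTER_CUBIC))
cv2.imwrite('pics/g1.png',np.hstack(out))
E
```

```text
2.6 [ 0.50519173 -0.05734834  0.1097165 ] [-0.44952672  0.07408077  0.19901543] 0.2969941623264434 0.16374128870666027
```

View pics/g1.png

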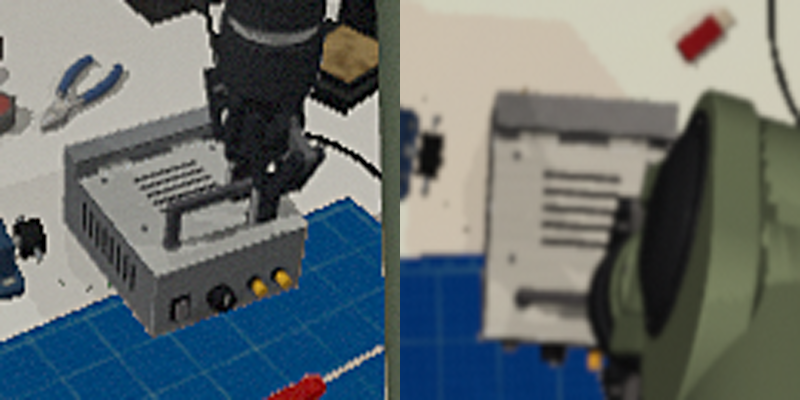

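The gripper straddles the bar near its right post; the TCP stopped about 10 mm in x and 21 mm in y short. Correcting, then closing.

{"name": "servo_tool", "arguments": {
  "deltas": [
    [0.4,0.033,0,0,0],
    [0.4,0.033,0.035,0,0],
    [0.4,0.033,0.07,0,0],
    [0.4,0.033,0.07,0,0],
    [0.4,0.033,0.07,0,0]
  ]
}}

```text
time_s: 3.32
ee_pos: [0.5146, -0.036, 0.1093]
tcp_rot: [0.735, 0.678, -0.0, 0.0]
wrist_force: [-0.6, 0.3, -0.5]
gripper_width: 0.297
gripper_force: 0.0
```

{"name": "servo_tool", "arguments": {
  "deltas": [
    [0.7,0,0,0,0],
    [1,0,0,0,0],
    [1,0,0,0,0],
    [1,0,0,0,0],
    [1,0,0,0,0]
  ]
}}

```text
time_s: 3.95
ee_pos: [0.5151, -0.0365, 0.1094]
tcp_rot: [0.735, 0.678, 0.0, 0.0]
wrist_force: [2.6, -0.7, -2.7]
gripper_width: 0.088
gripper_force: 23.6
```

{"name": "servo_tool", "arguments": {
  "deltas": [
    [1,0.004,0,0.012,0],
    [1,0.01,-0.001,0.023,0],
    [1,0.015,-0.001,0.034,0],
    [1,0.024,-0.002,0.051,0],
    [1,0.033,-0.003,0.067,0]
  ]
}}

```text
time_s: 4.58
ee_pos: [0.523, -0.0369, 0.129]
tcp_rot: [0.735, 0.678, -0.001, -0.001]
wrist_force: [-2.1, 0.9, -5.4]
gripper_width: 0.09
gripper_force: 48.3
```

```bash
cat >> h.py <<'E'
def tilt(n='scene',save=None):
    s=status.observe(); print(round(s['time_s'],2),s['ee_pos'].round(4),'F',s['wrist_force'].round(1),'T',s['torque'].round(2),'w',round(s['gripper_width'],3),round(s['gripper_force'],1))
    p,d=vision.snapshot(n)
    if save: cv2.imwrite(save,p)
    return p,cloud(n,d),d
E
python3 - <<'E'
from h import *
p,c,d=tilt()
cv2.imwrite('pics/g2.png',cv2.resize(p[90:250,270:430],(600,600),interpolation=cv2.INTER_CUBIC))
E
```

```text
4.58 [ 0.523  -0.0369  0.129 ] F [-2.1  0.9 -5.4] T [ 0.1   1.07 -0.03] w 0.09 48.3
```

View pics/g2.png

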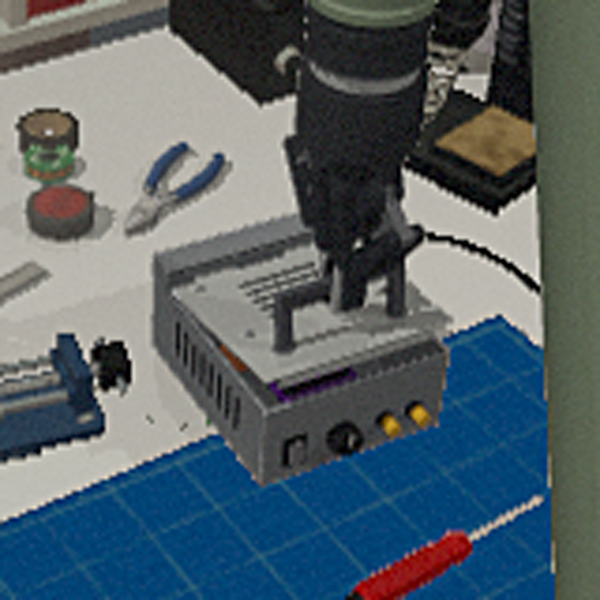

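The cover is tipping (front edge up at about 300,375 px), with the heel under the hood. Continuing the arc.

{"name": "servo_tool", "arguments": {
  "deltas": [
    [1,0.01,-0.001,0.016,0],
    [1,0.021,-0.002,0.031,0],
    [1,0.033,-0.003,0.045,0],
    [1,0.046,-0.004,0.059,0],
    [1,0.06,-0.005,0.072,0]
  ]
}}

```text
time_s: 5.25
ee_pos: [0.5416, -0.0385, 0.1506]
tcp_rot: [0.735, 0.678, -0.001, -0.001]
wrist_force: [-5.0, 1.1, -7.2]
gripper_width: 0.088
gripper_force: 90.0
```

{"name": "servo_tool", "arguments": {
  "deltas": [
    [1,0.013,-0.001,0.013,0],
    [1,0.028,-0.002,0.025,0],
    [1,0.042,-0.003,0.036,0],
    [1,0.042,-0.003,0.036,0],
    [1,0.042,-0.003,0.036,0]
  ]
}}

```text
time_s: 5.88
ee_pos: [0.5509, -0.0391, 0.1601]
tcp_rot: [0.735, 0.678, -0.003, -0.003]
wrist_force: [-9.8, 0.1, -7.2]
gripper_width: 0.09
gripper_force: 107.1
```

```bash
python3 - <<'E'
from h import *
p,c,d=tilt()
cv2.imwrite('pics/g3.png',cv2.resize(p[90:250,270:430],(600,600),interpolation=cv2.INTER_CUBIC))
# fit sheet plane: bright grey unsaturated points over case area between
h=cv2.cvtColor(p,cv2.COLOR_BGR2HSV); k=(h[...,1]<45)&(h[...,2]>115)&(c[...,0]>.5)&(c[...,0]<.64)&(c[...,1]>-.13)&(c[...,1]<.05)&(c[...,2]>.06)&(c[...,2]<.17)
a=c[k]
for _ in range(4):
    m=np.median(a,0) if _==0 else a.mean(0); n=np.linalg.svd(a-m)[2][2]; r=abs((a-m)@n); a=a[r<max(.004,1.5*np.median(r))]
print(len(a),n*np.sign(n[2]),'tilt',np.arccos(abs(n[2])),a.min(0),a.max(0))
E
```

```text
5.88 [ 0.5509 -0.0391  0.1601] F [-9.8  0.1 -7.2] T [ 0.18  3.41 -0.07] w 0.09 107.1
335 [ 0.47356825 -0.03898859  0.87989375] tilt 0.4951577841331223 [ 0.50520029 -0.10397113  0.07462975] [0.62842993 0.03519427 0.14143984]
```

View pics/g3.png

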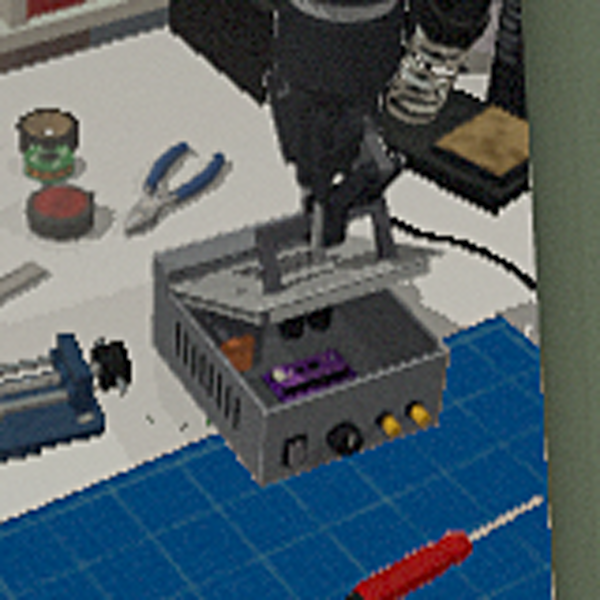

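Tilt is 0.50 rad, but the stiff grip pushes the heel up and back against the hood (about 12 N). I'll loosen the jaws slightly so that the cover pivots freely and the heel drops.

{"name": "servo_tool", "arguments": {
  "deltas": [
    [0.82,0,0,0,0],
    [0.8,0,0,0,0],
    [0.79,0,0,0,0],
    [0.78,0,0,0,0],
    [0.78,0,0,0,0]
  ]
}}

```text
time_s: 6.55
ee_pos: [0.5532, -0.0393, 0.1623]
tcp_rot: [0.735, 0.678, -0.001, -0.001]
wrist_force: [-10.8, 1.0, 0.9]
gripper_width: 0.113
gripper_force: 56.6
```

{"name": "servo_tool", "arguments": {
  "deltas": [
    [0.77,-0.01,0.001,0,0],
    [0.76,-0.02,0.002,0,0],
    [0.76,-0.02,0.002,0,0],
    [0.76,-0.02,0.002,0,0],
    [0.76,-0.02,0.002,0,0]
  ]
}}

```text
time_s: 7.18
ee_pos: [0.5497, -0.0391, 0.1619]
tcp_rot: [0.735, 0.678, 0.0, 0.0]
wrist_force: [0.6, 0.5, -6.6]
gripper_width: 0.117
gripper_force: 35.6
```

```bash
cat >> h.py <<'E'
def sheet(p,c,lo=.06):
    h=cv2.cvtColor(p,cv2.COLOR_BGR2HSV); k=(h[...,1]<45)&(h[...,2]>115)&(c[...,0]>.42)&(c[...,0]<.64)&(c[...,1]>-.13)&(c[...,1]<.05)&(c[...,2]>lo)&(c[...,2]<.2)
    a=c[k]
    for i in range(6):
        m=np.median(a,0) if i==0 else a.mean(0); n=np.linalg.svd(a-m)[2][2]; r=abs((a-m)@n); a=a[r<max(.0035,1.5*np.median(r))]
    n=n*np.sign(n[2]); ex=np.array([.9968,-.08,0]); ex=ex-n*(ex@n); ex/=np.linalg.norm(ex); t=(a-m)@ex
    print(len(a),'tilt',np.arccos(n[2]).round(3),'front',(m+ex*np.percentile(t,2)).round(4),'rear',(m+ex*np.percentile(t,98)).round(4))
    return m,n,ex
E
python3 - <<'E'
from h import *
p,c,d=tilt(); sheet(p,c); cv2.imwrite('pics/g4.png',cv2.resize(p[90:250,270:430],(600,600),interpolation=cv2.INTER_CUBIC))
E
```

```text
7.17 [ 0.5497 -0.0391  0.1619] F [ 0.6  0.5 -6.6] T [ 0.    0.37 -0.03] w 0.117 35.6
226 tilt 0.49 front [ 0.5114 -0.0159  0.1383] rear [ 0.6182 -0.0243  0.0811]
```

{"name": "servo_tool", "arguments": {
  "deltas": [
    [0.75,0,0,-0.005,0],
    [0.74,0,0,-0.01,0],
    [0.73,0,0,-0.01,0],
    [0.73,0,0,-0.01,0],
    [0.73,0,0,-0.01,0]
  ]
}}

```text
time_s: 7.85
ee_pos: [0.5494, -0.039, 0.159]
tcp_rot: [0.735, 0.678, 0.0, 0.0]
wrist_force: [-1.1, 0.0, -3.0]
gripper_width: 0.138
gripper_force: 10.4
```

```bash
python3 - <<'E'
from h import *
p,c,d=tilt(); sheet(p,c)
E
```

```text
7.85 [ 0.5494 -0.039   0.159 ] F [-1.1  0.  -3. ] T [-0.03  0.38 -0.02] w 0.138 10.4
268 tilt 0.474 front [ 0.5113 -0.0141  0.1356] rear [ 0.6186 -0.0226  0.0803]
```

{"name": "servo_tool", "arguments": {
  "deltas": [
    [0.72,0,0,0,0],
    [0.71,0,0,0,0],
    [0.71,0,0,-0.005,0],
    [0.71,0,0,-0.009,0],
    [0.71,0,0,-0.009,0]
  ]
}}

```text
time_s: 8.52
ee_pos: [0.5491, -0.039, 0.156]
tcp_rot: [0.735, 0.678, -0.0, -0.0]
wrist_force: [-0.4, 0.2, -1.7]
gripper_width: 0.145
gripper_force: 0.8
```

```bash
python3 - <<'E'
from h import *
p,c,d=tilt(); sheet(p,c)
E
```

```text
8.53 [ 0.5491 -0.039   0.156 ] F [-0.4  0.2 -1.7] T [0.04 0.14 0.05] w 0.145 0.8
311 tilt 0.474 front [ 0.5107 -0.0163  0.132 ] rear [ 0.615  -0.0246  0.0783]
```

{"name": "servo_tool", "arguments": {
  "deltas": [
    [0.72,0,0,0,0],
    [0.72,-0.01,0.001,0,0],
    [0.72,-0.02,0.002,0,0],
    [0.72,-0.035,0.003,0,0],
    [0.72,-0.05,0.004,0,0]
  ]
}}

```text
time_s: 9.2
ee_pos: [0.5338, -0.0378, 0.1561]
tcp_rot: [0.735, 0.678, -0.0, -0.0]
wrist_force: [-0.1, 0.1, -1.1]
gripper_width: 0.142
gripper_force: 3.8
```

```bash
python3 - <<'E'
from h import *
p,c,d=tilt(); sheet(p,c)
E
```

```text
9.2 [ 0.5338 -0.0378  0.1561] F [-0.1  0.1 -1.1] T [ 0.01 -0.03 -0.02] w 0.142 3.8
274 tilt 0.472 front [ 0.4959 -0.0066  0.132 ] rear [ 0.6151 -0.0163  0.071 ]
```

{"name": "servo_tool", "arguments": {
  "deltas": [
    [0.72,-0.02,0.002,0,0],
    [0.72,-0.04,0.003,0,0],
    [0.72,-0.06,0.005,0,0],
    [0.72,-0.08,0.006,0,0],
    [0.72,-0.09,0.007,0,0]
  ]
}}

```text
time_s: 9.88
ee_pos: [0.5068, -0.0356, 0.1561]
tcp_rot: [0.735, 0.678, -0.0, -0.0]
wrist_force: [0.1, -0.3, -2.5]
gripper_width: 0.138
gripper_force: 3.9
```

```bash
python3 - <<'E'
from h import *
p,c,d=tilt(); sheet(p,c); cv2.imwrite('pics/g5.png',cv2.resize(p[90:250,270:430],(600,600),interpolation=cv2.INTER_CUBIC))
E
```

```text
9.88 [ 0.5068 -0.0356  0.1561] F [ 0.1 -0.3 -2.5] T [-0.01  0.03 -0.02] w 0.138 3.9
274 tilt 0.454 front [ 0.4679 -0.005   0.1314] rear [ 0.5992 -0.0168  0.0671]
```

View pics/g5.png

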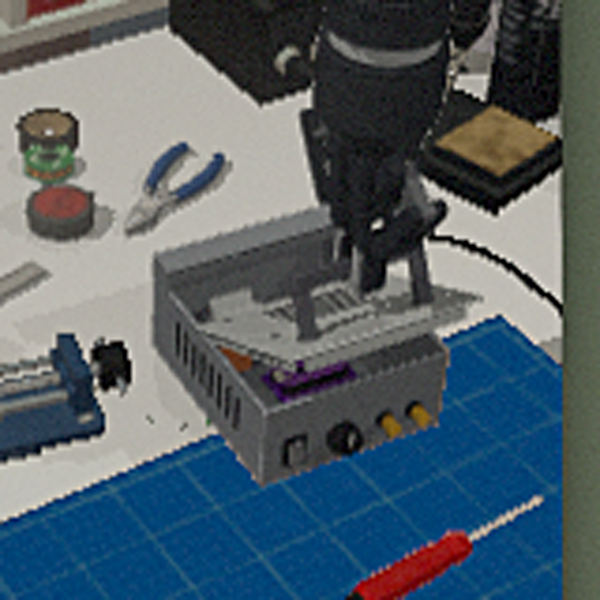

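The cover is drawn about 42 mm and its tongues are out from under the hood (visible at 210,300 px). I'll tighten and lift.

{"name": "servo_tool", "arguments": {
  "deltas": [
    [0.76,0,0,0,0],
    [0.85,-0.01,0,0.01,0],
    [1,-0.02,0,0.03,0],
    [1,-0.02,0,0.08,0],
    [1,-0.02,0,0.13,0]
  ]
}}

```text
time_s: 10.55
ee_pos: [0.5016, -0.0358, 0.1965]
tcp_rot: [0.735, 0.678, 0.0, 0.0]
wrist_force: [0.0, -0.5, -1.8]
gripper_width: 0.127
gripper_force: 21.0
```

{"name": "servo_tool", "arguments": {
  "deltas": [
    [1,0,0,0.06,0],
    [1,0,0,0.12,0],
    [1,0,0,0.17,0],
    [1,0,0,0.2,0],
    [1,0,0,0.2,0]
  ]
}}

```text
time_s: 11.18
ee_pos: [0.5016, -0.0358, 0.2558]
tcp_rot: [0.735, 0.678, 0.0, 0.001]
wrist_force: [0.6, 0.3, -3.2]
gripper_width: 0.12
gripper_force: 21.2
```

```bash
python3 - <<'E'
from h import *
p,c,d=tilt(); sheet(p,c,.1); print(status.observe()['joint_pos'].round(2))
cv2.imwrite('pics/g6.png',cv2.resize(p[70:270,230:430],(600,600),interpolation=cv2.INTER_CUBIC))
E
```

```text
11.18 [ 0.5016 -0.0358  0.2558] F [ 0.6  0.3 -3.2] T [ 0.    0.02 -0.  ] w 0.12 21.2
226 tilt 0.433 front [ 0.5292 -0.0191  0.1992] rear [ 0.5973 -0.0245  0.1676]
[-0.22  0.24 -0.31  1.03  0.    1.43]
```

View pics/g6.png

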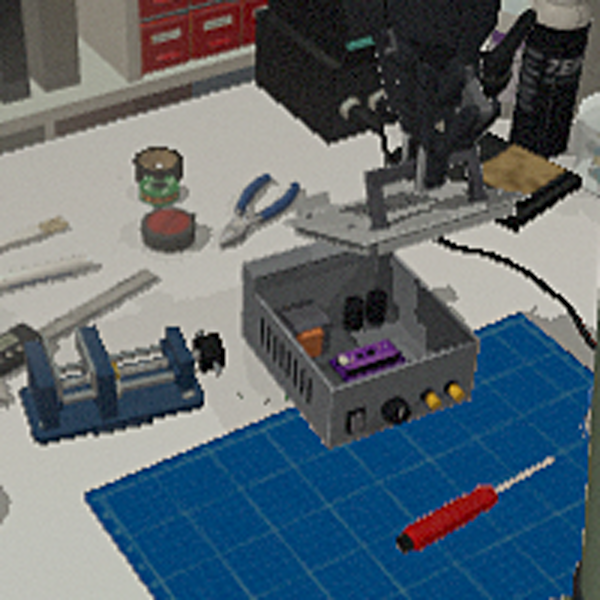

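The cover is free and hanging at about 0.43 rad (sheet at 300–510, 220 px), and the case is open. I'll raise the grip to help it level and carry it over the mat's left part.

{"name": "servo_tool", "arguments": {
  "deltas": [
    [1,-0.03,0.04,0,0.02],
    [1,-0.08,0.1,0,0.04],
    [1,-0.14,0.18,0,0.06],
    [1,-0.2,0.26,0,0.08],
    [1,-0.26,0.34,0,0.1]
  ],
  "newtons": 60
}}

```text
time_s: 11.85
ee_pos: [0.4209, 0.068, 0.2547]
tcp_rot: [0.707, 0.707, -0.0, -0.001]
wrist_force: [0.2, -0.0, -3.1]
gripper_width: 0.073
gripper_force: 60.2
```

{"name": "servo_tool", "arguments": {
  "deltas": [
    [1,-0.06,0.08,0,0],
    [1,-0.11,0.15,0,0],
    [1,-0.16,0.23,0,0],
    [1,-0.16,0.23,0,0],
    [1,-0.16,0.23,0,0]
  ]
}}

```text
time_s: 12.48
ee_pos: [0.3745, 0.1356, 0.255]
tcp_rot: [0.707, 0.707, -0.0, 0.0]
wrist_force: [0.2, 0.8, -2.7]
gripper_width: 0.075
gripper_force: 60.4
```

```bash
cat >> h.py <<'E'
def sheet2(p,c,x,y,zlo,zhi):
    h=cv2.cvtColor(p,cv2.COLOR_BGR2HSV); k=(h[...,1]<60)&(h[...,2]>90)&(abs(c[...,0]-x)<.13)&(abs(c[...,1]-y)<.1)&(c[...,2]>zlo)&(c[...,2]<zhi)
    a=c[k]
    for i in range(8):
        m=np.median(a,0) if i==0 else a.mean(0); n=np.linalg.svd(a-m)[2][2]; r=abs((a-m)@n); a=a[r<max(.0035,1.5*np.median(r))]
    n=n*np.sign(n[2]); print(len(a),'n',n.round(3),'tilt',np.arccos(n[2]).round(3),'min',a.min(0).round(3),'max',a.max(0).round(3))
E
python3 - <<'E'
from h import *
p,c,d=tilt(); sheet2(p,c,.40,.135,.12,.24)
cv2.imwrite('pics/g7.png',cv2.resize(p[70:300,230:460],(600,600),interpolation=cv2.INTER_CUBIC))
E
```

```text
12.47 [0.3745 0.1356 0.255 ] F [ 0.2  0.8 -2.7] T [-0.06  0.05  0.1 ] w 0.075 60.4
2227 n [0.057 0.    0.998] tilt 0.057 min [0.345 0.068 0.205] max [0.495 0.209 0.217]
```

View pics/g7.png

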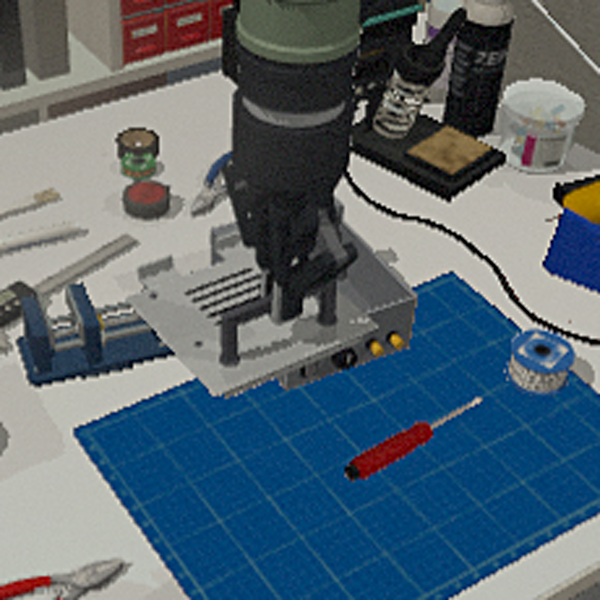

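The grip levelled the cover (0.06 rad). It hovers over the mat's left part, clear of the screwdriver (350–480, 440 px). Lowering.

{"name": "servo_tool", "arguments": {
  "deltas": [
    [1,-0.03,0,-0.1,0],
    [1,-0.05,0,-0.22,0],
    [1,-0.05,0,-0.34,0],
    [1,-0.05,0,-0.45,0],
    [1,-0.05,0,-0.52,0]
  ]
}}

```text
time_s: 13.15
ee_pos: [0.3598, 0.1346, 0.0977]
tcp_rot: [0.708, 0.706, -0.001, -0.0]
wrist_force: [-0.1, -0.8, -1.8]
gripper_width: 0.079
gripper_force: 60.4
```

{"name": "servo_tool", "arguments": {
  "deltas": [
    [1,0,0,-0.03,0],
    [1,0,0,-0.06,0],
    [1,0,0,-0.08,0],
    [1,0,0,-0.1,0],
    [1,0,0,-0.1,0]
  ]
}}

```text
time_s: 13.78
ee_pos: [0.3601, 0.1353, 0.0689]
tcp_rot: [0.708, 0.707, -0.0, -0.0]
wrist_force: [0.0, 0.2, -1.7]
gripper_width: 0.079
gripper_force: 60.4
```

```bash
python3 - <<'E'
from h import *
p,c,d=tilt(); sheet2(p,c,.39,.135,.005,.05)
E
```

```text
13.78 [0.3601 0.1353 0.0689] F [ 0.   0.2 -1.7] T [0.02 0.04 0.01] w 0.079 60.4
1866 n [ 0.058 -0.001  0.998] tilt 0.058 min [0.33  0.068 0.018] max [0.482 0.209 0.031]
```

{"name": "servo_tool", "arguments": {
  "deltas": [
    [1,0,0,-0.006,0],
    [1,0,0,-0.012,0],
    [1,0,0,-0.016,0],
    [1,0,0,-0.02,0],
    [1,0,0,-0.02,0]
  ]
}}

```text
time_s: 14.45
ee_pos: [0.3602, 0.1353, 0.063]
tcp_rot: [0.708, 0.707, -0.0, -0.0]
wrist_force: [0.1, 0.3, -1.7]
gripper_width: 0.078
gripper_force: 60.4
```

{"name": "servo_tool", "arguments": {
  "deltas": [
    [1,0,0,-0.003,0],
    [1,0,0,-0.006,0],
    [1,0,0,-0.009,0],
    [1,0,0,-0.009,0],
    [1,0,0,-0.009,0]
  ],
  "newtons": 20
}}

```text
time_s: 15.08
ee_pos: [0.3601, 0.1353, 0.0604]
tcp_rot: [0.708, 0.707, -0.0, -0.0]
wrist_force: [-1.5, 1.4, 0.1]
gripper_width: 0.078
gripper_force: 59.9
```

```bash
python3 - <<'E'
from h import *
p,c,d=tilt(); sheet2(p,c,.39,.135,.005,.05)
E
```

```text
15.07 [0.3601 0.1353 0.0604] F [-1.5  1.4  0.1] T [-0.    0.25  0.04] w 0.078 59.9
1899 n [ 0.034 -0.002  0.999] tilt 0.034 min [0.332 0.068 0.012] max [0.481 0.209 0.022]
```

{"name": "servo_tool", "arguments": {
  "deltas": [
    [1,0,0,-0.003,0],
    [1,0,0,-0.006,0],
    [1,0,0,-0.009,0],
    [1,0,0,-0.009,0],
    [1,0,0,-0.009,0]
  ]
}}

```text
time_s: 15.75
ee_pos: [0.36, 0.1353, 0.0577]
tcp_rot: [0.708, 0.707, -0.0, -0.0]
wrist_force: [-2.9, 0.4, 1.9]
gripper_width: 0.075
gripper_force: 60.5
```

{"name": "servo_tool", "arguments": {
  "deltas": [
    [0.85,0,0,0,0],
    [0.8,0,0,0,0],
    [0.75,0,0,0,0],
    [0.6,0,0,0,0],
    [0.4,0,0,0,0]
  ]
}}

```text
time_s: 16.38
ee_pos: [0.3606, 0.1353, 0.0577]
tcp_rot: [0.708, 0.707, 0.0, 0.0]
wrist_force: [-0.4, -0.5, -0.5]
gripper_width: 0.301
gripper_force: 0.0
```

{"name": "servo_tool", "arguments": {
  "deltas": [
    [0.4,0,0,0,0],
    [0.4,0,0,0.06,0],
    [0.4,0,0,0.2,0],
    [0.4,0,0,0.35,0],
    [0.4,0,0,0.5,0]
  ]
}}

```text
time_s: 17.0
ee_pos: [0.36, 0.1352, 0.2091]
tcp_rot: [0.708, 0.707, 0.0, 0.0]
wrist_force: [0.8, 0.8, -0.3]
gripper_width: 0.298
gripper_force: 0.0
```

```bash
python3 - <<'E'
from h import *
p,c,d=tilt(); sheet2(p,c,.39,.135,.005,.05)
p2,c2,_=tilt('top'); 
cv2.imwrite('pics/g8.png',np.hstack([cv2.resize(p,(400,250)),cv2.resize(p2,(400,250))]))
E
```

```text
17.0 [0.36   0.1352 0.2091] F [ 0.8  0.8 -0.3] T [ 0.02 -0.1  -0.05] w 0.298 0.0
2509 n [-0.001 -0.001  1.   ] tilt 0.001 min [0.333 0.069 0.012] max [0.484 0.209 0.019]
17.05 [0.3629 0.1358 0.2141] F [1.4 0.6 4.5] T [ 0.09 -0.1  -0.04] w 0.301 0.0
```

View pics/g8.png

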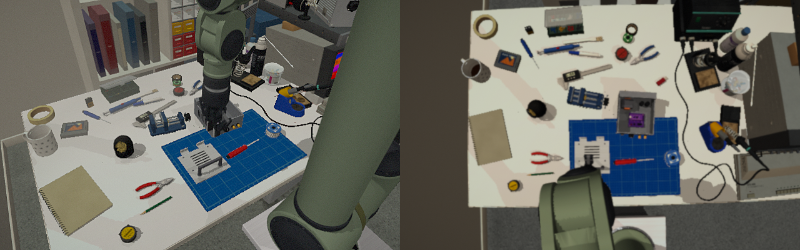

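The cover lies flat on the mat's left part (200,160 px in the scene view), with tilt about 0, x 0.333–0.484 and y 0.069–0.209, all inside the mat. The bystanders are where they were and the gripper is clear. Handing in.

{"name": "servo_tool", "arguments": {
  "deltas": [
    [0.4,0,0,0,0],
    [0.4,0,0,0,0],
    [0.4,0,0,0,0],
    [0.4,0,0,0,0],
    [0.4,0,0,0,0]
  ]
}}

```text
time_s: 17.73
ee_pos: [0.3601, 0.1353, 0.2074]
tcp_rot: [0.708, 0.707, -0.0, -0.0]
wrist_force: [-0.3, 0.2, -0.3]
gripper_width: 0.304
gripper_force: 0.0
```

```bash
python3 -c "
from workcell import bot
print(bot.hand_in())"
```

```text
the job is handed in; nothing more can be done
None
```

The cover was unhooked and now lies flat, handle up, on the left part of the blue mat; the job was handed in at about 18 s, and the hand-in returned no verdict.

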